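Set the arched panel in the drying rack

ROBOT

A 6-joint arm with a two-finger parallel gripper is mounted at the origin on the work surface. World frame = base frame: x ahead of the robot, y to its left, z up, the work surface at z = 0. Lengths are in mm, angles in rad, forces in N, time in s.
With the tool pointing down it reaches from about 300 to 750 mm from the base axis. Payload 8.5 kg.
Tool frame: the origin (TCP) lies on the centre line of the jaws, within the pads' length; the fingertips stand 14 mm ahead of it and the grasp point (between the pads) lies 5 mm behind it; z points along the fingers, y is the line along which they close (so a half turn about z gives the same grasp; the last joint's range is limited). The gripper opens to 88 mm and grips with 3 to 60 N. Pads are 18 mm wide; open, the fingers measure 123 mm over their backs; the gripper's body (75 mm by 187 mm) begins 45 mm behind the grasp point.
Start: joints at [0.991, 0.381, 1.297, -0, 1.464, -0.215], TCP at [196.21, 513.792, 213.748] pointing down, gripper open.
Joint ranges: [-3.11, 3.11], [-0.89, 2.33], [0.22, 2.48], [-1.42, 4.56], [0.17, 2.85], [-2.88, 2.88]. Speed limits (rad/s): [2.39, 2.39, 3.14, 3.14, 3.14, 3.14].

INTERFACE

Orientations are given as a rotation vector (axis times angle).
In Python, from station import readout, viewer, job gives the robot as it stands.
- The arm moves only by the tool step_arm, never from a script. Its argument "series" is a list that holds one entry, the list of rows, each a list of 7 numbers: the shift along the tool's x, y, z in cm, then the turn, a rotation vector about the tool's x, y, z in rad, then the finger opening in cm, from 0 to 8.81. A call has 1 to 8 rows; each row is the pose to reach, as a shift and turn from the pose commanded when the call began, along the tool's axes at that moment; what a row does not reach only later rows make up. A row lasts 1/8 s, in which the tool goes at most 62.5 mm and 10.7 degrees, less where a joint would pass 70% of its speed; a pose out of reach is approached as far as the arm can. A call with a gripper value outside its range is refused whole. The fingers move at their own pace and stop on an object; the grip force is fixed at half the most. Time passes only in rows, so rows that repeat a pose let the fingers close. It gives the time, the measured TCP pose, the force, the opening and the grip force at its end, in the units of the state.
- readout.observe(): the state, without advancing time (a new reading comes with each control period).
- viewer.grab_frame(name): name is "scene" or "side" or "wrist"; returns a dict with "img" (420x560x3 uint8, red, green, blue), "mtx" (3x3 intrinsics, pixels), "k1" (the pictures are not rectified: a ray, as slopes to the right and down, at radius r is drawn at 1 + k1 r^2 times it, then the intrinsics apply), "R" (3x3) and "t" (3): a world point X has camera coordinates R X + t. Camera axes: x right, y down, z forward; pixel columns grow to the right and rows downward; lengths in mm; the calibration is good to about 2 mm. A picture is of the moment at which its call begins. There is no depth.
- job.hand_in(): hands the job in; it is judged then, once.
The state is a dict: "time_s": time; "qpos": joint angles; "joint_vel": joint speeds; "tau": joint torques, N m; "tool_pos": TCP position; "eef_rot": TCP orientation; "wrist_force": force on the tool from outside, world axes, zero at the start; "ft_torque": the same for the moment, N m; "gripper_width": finger opening in mm; "gripper_force": force on a finger pad.
Only numpy, scipy, OpenCV 4.12 (cv2) and the standard library are available. Lean on these libraries where they do the work, as an engineer would, in place of code of your own. Each camera call takes 0.05 s, during which the arm holds its last target. There are 200 camera calls.

TASK

Take the tall panel with the arched top out of its brushing stand and slide it, arch up, into the one empty slot of the drying rack, lowering it gently until it rests on the bottom of the slot, about centred along the slot. Leave the two panels already drying in the rack where they are.

Things in the scene. Friction and masses are not known exactly. Their poses are not given: they have to be found in the camera images.
- panel: White-faced wooden panel with a round-arched top: 90 mm wide (x), 12 thick (y), 135 tall (z, up); half round of 45 mm radius above straight sides. 60 to 130 g, both faces alike. Origin: centre of its underside. It stands loose in the 18 mm groove, open above, of a wooden stand (110 x 70, 36 mm tall), underside 10 mm above the table. A like stand holds a square-topped panel 85 mm tall: not wanted.
- slot: The empty one of 3 fixed slots, 58 mm apart, on a board: two upright aluminium sheets 110 mm long (x), ends open. The gap (y) is 18 mm wide up to 40 mm above the origin, then flares at 30 degrees to a mouth about 42 mm wide, 62 mm above the origin. Origin: centre of the underside of its foot, 12 mm above the table; the slot's floor is at z = 4 mm. x along the slot, y across, z up.
- drying_a: Square-topped white panel standing in one of the two other slots: 90 mm wide (x), 12 mm thick (y), 72 mm tall (z), its top about 88 mm above the table. Origin: centre of its underside. Loose; to be left in its place.
- drying_b: Square-topped white panel standing in the other occupied slot: 90 mm wide (x), 12 mm thick (y), 66 mm tall (z), its top about 82 mm above the table. Origin: centre of its underside. Loose; to be left in its place.
Things that resemble listed ones, but are neither listed nor needed, are in the scene too. Leave any blue or red look-alike of the panel alone.

How it is judged:
By the outcome, as a careful person would: the job done as asked, in the order asked, and still so for the second after the job is handed in, with the robot touching nothing.
It also fails if it takes over 38 s, if anything falls off the work surface, if the arm or the gripper's body presses on something with over 40 N, if the wrist force passes 120 N, or if a joint passes its speed limit or range.

## Working session

There is one attempt and no reset: what is moved stays moved. The work goes in short steps, Python scripts to look and compute and a tool call to move; the robot and the scene stay as the last step left them, time stands still between calls to the robot, and variables do not carry over. Pictures are saved under pics/ and viewed, at most 10 in all, crops included, and the job is handed in when it is done.

Besides the shell and the picture viewer there is one more tool, called after "Emit:" as name([rows], argument=value, ...), one row to a line, values as JSON. step_arm: Moves the arm, as the interface text tells. Its arguments: {"type":"object","properties":{"series":{"type":"array","items":{"type":"array","items":{"type":"array","items":{"type":"number"}}}}},"required":["series"]}

```bash
mkdir -p pics
cat > h.py <<'E'
import numpy as np,cv2,pickle
from station import readout,viewer,job
from scipy.spatial.transform import Rotation as Ro
def grab(n,tag):
    f=viewer.grab_frame(n); pickle.dump(f,open(f'{tag}.pkl','wb')); cv2.imwrite(f'pics/{tag}.png',f['img'][:,:,::-1]); return f
def load(tag): return pickle.load(open(f'{tag}.pkl','rb'))
def ray(f,p):
    d=np.array([f['k1'],0,0,0,0.]); 
    d=np.array([f['k1'],0,0,0],float)
    u=cv2.undistortPoints(np.array([[p]],float),np.array(f['mtx']),d,None,None)[0,0]
    R=np.array(f['R']);t=np.array(f['t']).ravel()
    return -R.T@t, R.T@np.array([u[0],u[1],1.])
def onz(f,p,z):
    c,d=ray(f,p); return c+d*(z-c[2])/d[2]
def tri(f,p,g,q):
    c,d=ray(f,p);e,k=ray(g,q); s=np.linalg.lstsq(np.c_[d,-k],e-c,rcond=None)[0]
    a=c+d*s[0];b=e+k*s[1]; return (a+b)/2,np.linalg.norm(a-b)
def proj(f,X):
    return cv2.projectPoints(np.array([X],float),cv2.Rodrigues(np.array(f['R']))[0],np.array(f['t'],float),np.array(f['mtx']),np.array([f['k1'],0,0,0],float))[0].ravel()
E
python3 - <<'E'
from h import *
a=grab('scene','s0');b=grab('side','d0');c=grab('wrist','w0')
for f in(a,b,c): print(ray(f,(280,210)),f['k1'])
cv2.imwrite('pics/m0.png',cv2.resize(np.vstack([a['img'],b['img']])[:,:,::-1],None,fx=.7,fy=.7))
E
```

```text
(array([1165.65560672,  482.22578754,  854.14166209]), array([-0.62357268, -0.42495722, -0.65619942])) -0.0043034845173319045
(array([  106.51135789, -1048.87909298,   677.65503137]), array([ 0.24066241,  0.83720533, -0.49161947])) -0.09927641664922618
(array([129.90371189, 539.51202963, 384.42630236]), array([ 0.26060803, -0.08511124, -0.96179819])) -0.047981375119966266
```

View pics/s0.png

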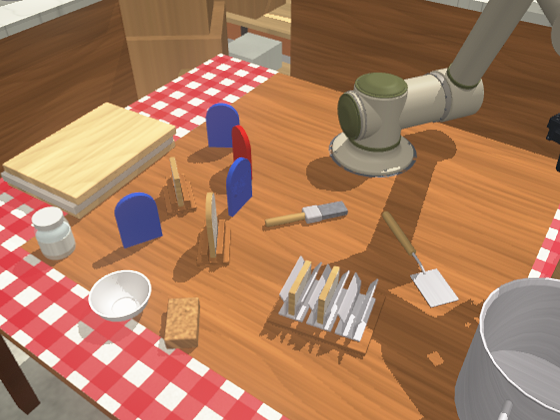

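View pics/d0.png

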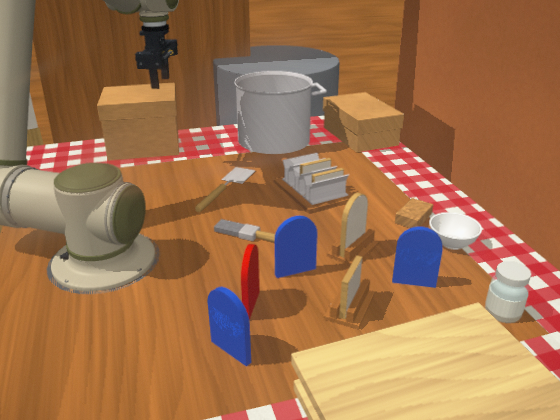

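The arched panel is at scene (212,225) / side (353,225), and the rack is at scene (325,300) / side (315,178). The short square panel is at scene (178,185). Zooming in on these next.

Run:
```python
from h import *
a=load('s0');b=load('d0')
def z(f,x,y,w,h):return cv2.resize(f['img'][y:y+h,x:x+w,::-1],(400,300),interpolation=cv2.INTER_CUBIC)
cv2.imwrite('pics/z0.png',np.vstack([np.hstack([z(a,180,185,100,75+0),z(a,260,250,133,100)]),np.hstack([z(b,310,185,100,75),z(b,265,145,100,75)])]))
```

```text
(no output)
```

View pics/z0.png

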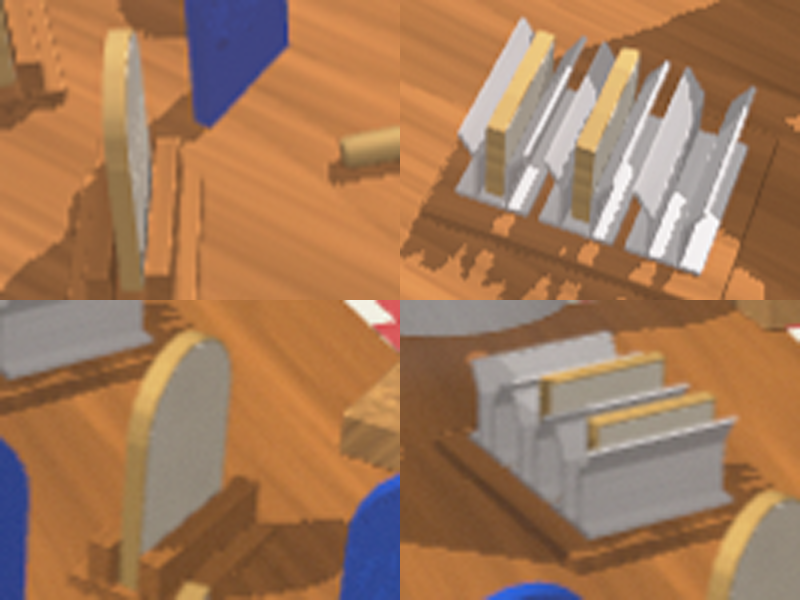

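The top row shows the arched panel in its stand and the rack from the scene camera. The empty slot is the rightmost at scene ≈(357,307), which is the farthest one in the side view at ≈(300,164). The arch apex is at scene (210,193) / side (361,194).

Run:
```python
from h import *
np.set_printoptions(precision=1,suppress=True)
a=load('s0');b=load('d0');w=load('w0')
print('apex',tri(a,(210,193),b,(361,194)))
print('panel foot near',onz(a,(212,257),10),onz(b,(341,258),10))
print('slot',tri(a,(357,307),b,(300,164)))
o=readout.observe();print(o)
M=Ro.from_rotvec(o['eef_rot']).as_matrix();print(M)
R=np.array(w['R']);c=-R.T@np.array(w['t']).ravel()
print('cam in tool',M.T@(c-o['tool_pos']),M.T@R.T)
```

```text
apex (array([ 542.9, -126.8,  151.1]), np.float64(15.41328795448502))
panel foot near [577.  -99.4  10. ] [ 501.9 -154.9   10. ]
slot (array([543.5, 243.8,  50.6]), np.float64(15.748388437489677))
{'time_s': 0.15, 'qpos': array([ 1. ,  0.4,  1.3, -0. ,  1.5, -0.2]), 'joint_vel': array([ 0., -0., -0.,  0., -0., -0.]), 'tau': array([  0. , -43.8, -22.5,   0.1,   0. ,  -0. ]), 'tool_pos': array([196.1, 513.6, 213.3]), 'eef_rot': array([-0.6, -3.1,  0. ]), 'wrist_force': array([-0.1, -0.9,  0.4]), 'ft_torque': array([ 0.,  0., -0.]), 'gripper_force': 0.0, 'gripper_width': 87.9379001767767}
[[-0.9  0.4 -0. ]
 [ 0.4  0.9 -0. ]
 [ 0.  -0.  -1. ]]
cam in tool [  71.1    0.4 -171.1] [[-0.  -1.  -0.3]
 [ 1.  -0.  -0. ]
 [ 0.  -0.3  1. ]]
```

View pics/w0.png

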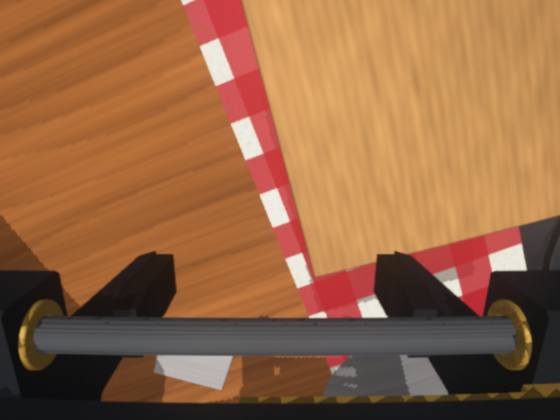

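The wrist view at the start shows only the cutting board and the fingers. I'll check the view residual and get the rough headings.

Run:
```python
from h import *
np.set_printoptions(precision=1,suppress=True)
a=load('s0');b=load('d0')
print('base proj',proj(a,(0,0,0)),proj(b,(0,0,0)))
print('mtx',a['mtx'],b['mtx'])
for p in [(309,209),(275,179),(356,192)]: print('board side',onz(b,p,6))
for p in [(265,330),(362,352),(388,297)]: print('board scene',onz(a,p,6))
print('blue1 base', onz(b,(277,277),0),onz(b,(317,270),0),onz(a,(228,200),0),onz(a,(236,214),0))
print('blue far', onz(b,(395,283),0),onz(b,(439,286),0))
print('stand scene',onz(a,(229,262),18))
```

```text
base proj [371.9 150.8] [103.5 259.8]
mtx [[532.6   0.  282.7]
 [  0.  532.6 209.1]
 [  0.    0.    1. ]] [[537.7   0.  292.1]
 [  0.  537.7 212.2]
 [  0.    0.    1. ]]
board side [507.7  79.    6. ]
board side [471.3 270.4   6. ]
board side [660.5 132.1   6. ]
board scene [667.3 107.3   6. ]
board scene [606.5 285.2   6. ]
board scene [459.7 268.1   6. ]
blue1 base [ 352.5 -168.5    0. ] [ 441.5 -168.9    0. ] [ 395.5 -199.7    0. ] [ 426.1 -150.8    0. ]
blue far [ 581.8 -259.7    0. ] [ 665.3 -296.3    0. ]
stand scene [573.6 -54.1  18. ]
```

```bash
cat >> h.py <<'E'
np.set_printoptions(precision=2,suppress=True)
def plan(X,yaw):
    "shift cm / turn rad in tool axes to reach X with tool down and tool x at yaw deg"
    o=readout.observe();M=Ro.from_rotvec(o['eef_rot'])
    y=np.radians(yaw);x=np.array([np.cos(y),np.sin(y),0]);z=np.array([0,0,-1.]);T=Ro.from_matrix(np.c_[x,np.cross(z,x),z])
    print('t',o['time_s'],'at',o['tool_pos'],'shift',M.inv().apply(np.array(X)-o['tool_pos'])/10,'turn',(M.inv()*T).as_rotvec(),'q',o['qpos'])
E
python3 - <<'E'
from h import *
plan((540,-127,290),36.7)
E
```

```text
t 0.15 at [196.1  513.62 213.3 ] shift [-54.98 -47.59  -7.63] turn [-0.    0.    2.14] q [ 0.99  0.38  1.3  -0.    1.46 -0.22]
```

Emit:
step_arm([
  [[-2, -2, -5, 0, 0, 0.1, 8.8], [-7, -6, -7.6, 0, 0, 0.28, 8.8], [-12, -10.4, -7.6, 0, 0, 0.46, 8.8], [-16.5, -14.3, -7.6, 0, 0, 0.64, 8.8], [-21, -18.2, -7.6, 0, 0, 0.82, 8.8], [-25.5, -22.1, -7.6, 0, 0, 1.0, 8.8], [-30, -26, -7.6, 0, 0, 1.18, 8.8], [-34, -29.4, -7.6, 0, 0, 1.34, 8.8]],
])

```text
time_s: 1.15
tool_pos: [409.5, 115.8, 289.7]
eef_rot: [-2.372, -2.06, -0.0]
wrist_force: [-0.5, 0.9, 0.3]
gripper_width: 88.2
gripper_force: 0.0
```

Run:
```python
from h import *
plan((540,-127,290),36.7)
```

```text
t 1.15 at [409.5  115.76 289.73] shift [-22.21  16.32  -0.03] turn [ 0.   -0.    0.79] q [-0.    0.11  1.45  0.    1.58  0.14]
```

Emit:
step_arm([
  [[-4.4, 3.3, 0, 0, 0, 0.16, 8.8], [-8.9, 6.5, 0, 0, 0, 0.32, 8.8], [-13.3, 9.8, 0, 0, 0, 0.48, 8.8], [-17.8, 13.1, 0, 0, 0, 0.64, 8.8], [-21, 15.4, 0, 0, 0, 0.75, 8.8], [-22.2, 16.3, 0, 0, 0, 0.79, 8.8], [-22.2, 16.3, 0, 0, 0, 0.79, 8.8]],
])

```text
time_s: 2.02
tool_pos: [540.8, -123.9, 289.3]
eef_rot: [-2.978, -0.999, 0.001]
wrist_force: [-0.7, 1.0, -0.7]
gripper_width: 87.7
gripper_force: 0.0
```

Run:
```python
from h import *
f=grab('wrist','w1')
plan((540,-127,290),36.7)
print(proj(f,(540,-127,145)))
```

```text
t 2.075 at [ 540.5  -123.14  289.71] shift [-0.27  0.28 -0.03] turn [-0.    0.    0.01] q [-0.44  0.35  1.13  0.    1.66  0.48]
[278.18 191.12]
```

View pics/w1.png

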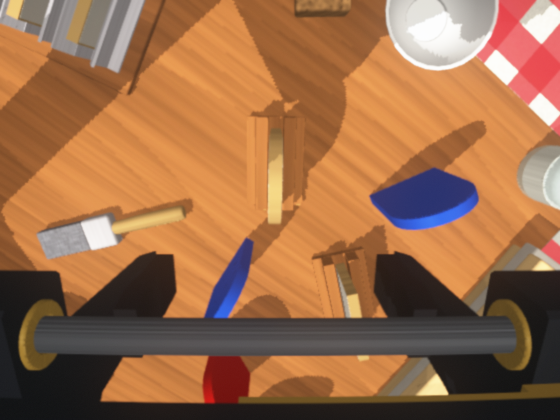

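The wrist picture shows the arched panel edge-on from (277,128) to (275,222), inside stand walls at columns 248–303. The closest blue panel is at (232,278). I'll measure with a mask.

```bash
cat >> h.py <<'E'
def strip(f,box,lo,hi):
    x,y,w,h=box; hsv=cv2.cvtColor(f['img'],cv2.COLOR_RGB2HSV)[y:y+h,x:x+w]
    m=cv2.inRange(hsv,np.array(lo),np.array(hi))
    n,l,s,_=cv2.connectedComponentsWithStats(m); k=1+np.argmax(s[1:,4]); return l==k,(x+s[k][0],y+s[k][1],s[k][2],s[k][3])
E
python3 - <<'E'
from h import *
f=load('w1');hsv=cv2.cvtColor(f['img'],cv2.COLOR_RGB2HSV)
print([hsv[r,c].tolist() for r,c in[(140,277),(180,276),(210,275),(180,258),(180,294),(160,230)]])
m,b=strip(f,(245,100,65,140),(17,0,0),(35,150,255));print(b)
for r in range(0,140,6):
    c=np.nonzero(m[r])[0]
    if len(c):print(r+100,c.min()+245,c.max()+245,end='; ')
a=load('s0')
E
```

```text
[[17, 139, 156], [21, 118, 242], [21, 118, 242], [14, 168, 218], [13, 171, 161], [13, 169, 208]]
(np.int32(268), np.int32(133), np.int32(15), np.int32(91))
136 271 280; 142 270 281; 148 270 281; 154 269 282; 160 269 282; 166 269 282; 172 268 282; 178 268 282; 184 268 282; 190 268 281; 196 268 281; 202 268 281; 208 268 281; 214 268 280; 220 268 280;
```

Run:
```python
from h import *
f=load('w1')
A=onz(f,(276,130),30);B=onz(f,(274.8,215),128);C=onz(f,(275.4,190),143)
d=A-B;print(A,B,C,np.degrees(np.arctan2(d[1],d[0])))
# silhouette end: with assumed centre s along direction, predict lowest row of arch
for s in (-10,-5,0,5,10):
    y=np.radians(38);u=np.array([np.cos(y),np.sin(y),0]);P=np.array([C[0],C[1],0]);
    t=np.linspace(0,np.pi,200);rows=[proj(f,P+u*(s+45*np.cos(q))+[0,0,100+45*np.sin(q)])[1] for q in t]
    foot=proj(f,P+u*(s+45)+[0,0,10]);print(s,max(rows),foot,P+u*s)
```

```text
[575.54 -97.9   30.  ] [ 516.44 -141.02  128.  ] [ 538.96 -124.69  143.  ] 36.11158898555637
-10 234.7003758050584 [274.95 137.58] [ 531.08 -130.85    0.  ]
-5 229.99477942575257 [274.88 133.41] [ 535.02 -127.77    0.  ]
0 225.25976299981 [274.82 129.22] [ 538.96 -124.69    0.  ]
5 220.49589619894178 [274.75 125.01] [ 542.9  -121.62    0.  ]
10 215.70417130454075 [274.68 120.77] [ 546.84 -118.54    0.  ]
```

Run:
```python
from h import *
f=load('w1'); B=onz(f,(250,242),130)
d=B-[540.3,-123.5,130]; y=np.radians(36.1);print('blue along,across',d[0]*np.cos(y)+d[1]*np.sin(y),-d[0]*np.sin(y)+d[1]*np.cos(y))
plan((540.3,-123.5,205),36.1)
```

```text
blue along,across -56.704126266834365 23.436007424960522
t 2.075 at [ 540.5  -123.14  289.71] shift [-0.04  0.02  8.47] turn [-0.    0.    0.02] q [-0.44  0.35  1.13  0.    1.66  0.48]
```

Emit:
step_arm([
  [[0, 0, 3, 0, 0, 0.02, 5.5], [0, 0, 6, 0, 0, 0.02, 5.5], [0, 0, 8, 0, 0, 0.02, 5.5], [0, 0, 8.5, 0, 0, 0.02, 5.5], [0, 0, 8.5, 0, 0, 0.02, 5.5]],
])

```text
time_s: 2.7
tool_pos: [540.8, -123.2, 205.5]
eef_rot: [2.987, 0.97, 0.001]
wrist_force: [0.9, 0.7, -0.1]
gripper_width: 55.2
gripper_force: 0.0
```

Run:
```python
from h import *
f=grab('wrist','w2');g=load('w1')
h=cv2.cvtColor(f['img'],cv2.COLOR_RGB2HSV)
m,b=strip(f,(235,40,90,260),(17,0,0),(35,150,255));print(b)
for r in range(0,260,12):
    c=np.nonzero(m[r])[0]
    if len(c):print(r+40,c.min()+235,c.max()+235,end='; ')
print()
# two-view: arch silhouette rows -> centre s and top height
from scipy.optimize import least_squares
y=np.radians(36.1);u=np.array([np.cos(y),np.sin(y),0]);P=np.array([540.3,-123.5,0]);t=np.linspace(0,np.pi,400)
def row(f,s,h):return max(proj(f,P+u*(s+45*np.cos(q))+[0,0,h-45+45*np.sin(q)])[1] for q in t)
print(least_squares(lambda v:[row(g,*v)-223.5,row(f,*v)-(b[1]+b[3]-.5)],[0,145],diff_step=1e-2).x)
print('end', [onz(f,(c,r),z) for c,r,z in[((b[0]+b[2]/2),b[1]+b[3]-15,135)]])
plan((540.3,-123.5,112),36.1)
```

```text
(np.int32(266), np.int32(135), np.int32(20), np.int32(123))
136 272 272; 148 268 283; 160 267 283; 172 267 284; 184 267 284; 196 266 284; 208 266 284; 220 266 284; 232 267 284; 244 267 284; 256 268 283; 
[ -1.05 141.6 ]
end [array([ 522.33, -136.81,  135.  ])]
t 2.75 at [ 541.02 -123.49  205.82] shift [-0.07 -0.05  9.38] turn [ 0. -0. -0.] q [-0.44  0.39  1.3   0.    1.45  0.51]
```

View pics/w2.png

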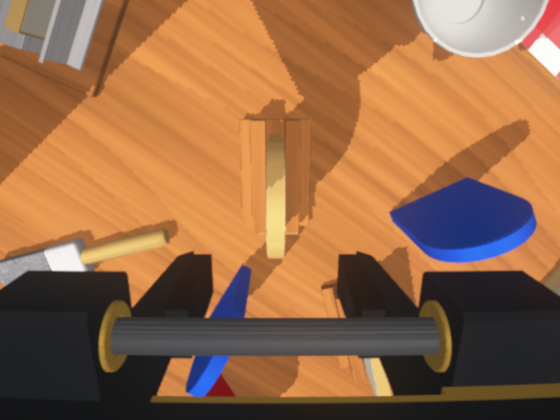

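The second view (panel at columns 266–285, ending at row 258) agrees: jaws centred at column 275, arch top at about 142–145 mm. Descend and grip.

Emit:
step_arm([
  [[-0.1, 0, 3, 0, 0, 0, 5.5], [-0.1, 0, 6, 0, 0, 0, 5.5], [-0.1, 0, 8.5, 0, 0, 0, 5.5], [-0.1, 0, 9.4, 0, 0, 0, 5.5], [-0.1, 0, 9.4, 0, 0, 0, 1], [-0.1, 0, 9.4, 0, 0, 0, 0.5], [-0.1, 0, 9.4, 0, 0, 0, 0.5], [-0.1, 0, 9.4, 0, 0, 0, 0.5]],
])

```text
time_s: 3.75
tool_pos: [540.2, -124.6, 111.2]
eef_rot: [2.988, 0.968, 0.001]
wrist_force: [0.8, 0.4, 0.3]
gripper_width: 17.0
gripper_force: 0.0
```

Emit:
step_arm([
  [[0, 0, 0, 0, 0, 0, 0.5], [0, 0, -1, 0, 0, 0, 0.5], [0, 0, -3, 0, 0, 0, 0.5], [0, 0, -6, 0, 0, 0, 0.5], [0, 0, -10, 0, 0, 0, 0.5], [0, 0, -14, 0, 0, 0, 0.5], [0, 0, -15, 0, 0, 0, 0.5], [0, 0, -15, 0, 0, 0, 0.5]],
])

```text
time_s: 4.75
tool_pos: [539.9, -124.5, 260.4]
eef_rot: [-2.988, -0.968, 0.0]
wrist_force: [0.3, 0.2, -1.1]
gripper_width: 12.0
gripper_force: 30.0
```

Run:
```python
from h import *
b=grab('side','d1')
plan((552,239,270),12)
```

```text
t 4.8 at [ 539.59 -124.33  259.48] shift [ 22.32 -28.7   -1.02] turn [-0.    0.    0.42] q [-0.44  0.36  1.2  -0.    1.59  0.5 ]
```

Run:
```python
from h import *
plan((483,224,270),12)
```

```text
t 4.8 at [ 539.59 -124.33  259.48] shift [ 15.85 -31.53  -1.01] turn [-0.    0.    0.42] q [-0.44  0.36  1.2  -0.    1.59  0.5 ]
```

Emit:
step_arm([
  [[1.5, -3, -1, 0, 0, 0.04, 0.5], [4, -8, -1, 0, 0, 0.1, 0.5], [6.5, -13, -1, 0, 0, 0.17, 0.5], [9, -18, -1, 0, 0, 0.24, 0.5], [11.5, -23, -1, 0, 0, 0.31, 0.5], [14, -28, -1, 0, 0, 0.38, 0.5], [15.5, -31, -1, 0, 0, 0.42, 0.5], [15.8, -31.5, -1, 0, 0, 0.42, 0.5]],
])

```text
time_s: 5.8
tool_pos: [482.2, 224.7, 269.1]
eef_rot: [3.124, 0.329, -0.005]
wrist_force: [0.7, -0.4, -0.1]
gripper_width: 11.4
gripper_force: 30.0
```

Emit:
step_arm([
  [[0, 0, 0, 0, 0, 0, 0.5], [0, 0, 0, 0, 0, 0, 0.5]],
])

```text
time_s: 6.05
tool_pos: [483.5, 222.2, 270.3]
eef_rot: [3.125, 0.322, -0.001]
wrist_force: [0.0, -0.4, -0.3]
gripper_width: 11.3
gripper_force: 30.0
```

Run:
```python
from h import *
grab('wrist','w3');plan((552,239,270),12)
```

```text
t 6.1 at [483.52 222.19 270.49] shift [ 7.05 -0.25  0.05] turn [ 0.  0. -0.] q [ 0.21  0.31  1.23 -0.    1.59  1.57]
```

View pics/w3.png

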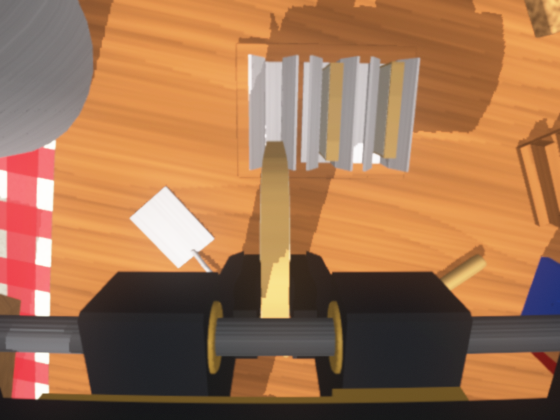

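The wrist picture shows the held panel edge-on from row 142 down, with the empty slot ahead of it at columns 249–298, rows 55–170. The two occupied slots lie to its right. I'll zoom in on the rack.

Run:
```python
from h import *
f=load('w3');cv2.imwrite('pics/z3.png',cv2.resize(f['img'][35:185,230:330,::-1],None,fx=4,fy=4,interpolation=cv2.INTER_CUBIC))
g=cv2.cvtColor(f['img'],cv2.COLOR_RGB2GRAY)
for r in (65,90,110,130):print(r,g[r,240:306].tolist())
```

```text
65 [173, 172, 172, 173, 172, 173, 173, 185, 219, 238, 236, 216, 189, 187, 189, 190, 189, 190, 190, 189, 188, 186, 176, 168, 164, 178, 200, 208, 206, 204, 205, 206, 205, 205, 205, 203, 202, 204, 204, 205, 205, 198, 167, 152, 151, 149, 148, 149, 149, 149, 150, 150, 151, 153, 152, 163, 188, 190, 166, 132, 120, 120, 123, 146, 187, 201]
90 [165, 165, 165, 165, 165, 168, 172, 183, 213, 234, 223, 192, 175, 171, 170, 170, 170, 169, 169, 168, 168, 169, 170, 170, 171, 187, 205, 209, 207, 205, 207, 208, 208, 208, 208, 206, 204, 204, 205, 206, 200, 177, 159, 154, 152, 152, 151, 151, 153, 153, 153, 154, 155, 155, 162, 184, 197, 189, 150, 131, 130, 131, 145, 178, 200, 205]
110 [165, 166, 166, 166, 167, 166, 166, 169, 174, 181, 182, 176, 171, 170, 172, 171, 171, 171, 170, 168, 168, 169, 171, 168, 167, 184, 204, 208, 207, 206, 208, 210, 209, 208, 207, 205, 204, 205, 206, 206, 200, 177, 161, 155, 153, 151, 152, 154, 155, 155, 155, 156, 156, 157, 170, 192, 190, 155, 126, 118, 118, 128, 162, 195, 205, 205]
130 [157, 157, 157, 157, 157, 157, 157, 158, 166, 176, 180, 174, 169, 169, 171, 172, 171, 170, 170, 169, 168, 170, 169, 168, 166, 184, 202, 207, 206, 205, 207, 207, 207, 206, 206, 204, 202, 201, 203, 204, 197, 170, 155, 154, 153, 151, 152, 154, 155, 155, 154, 155, 154, 159, 181, 190, 173, 134, 114, 111, 113, 139, 188, 203, 205, 205]
```

View pics/z3.png

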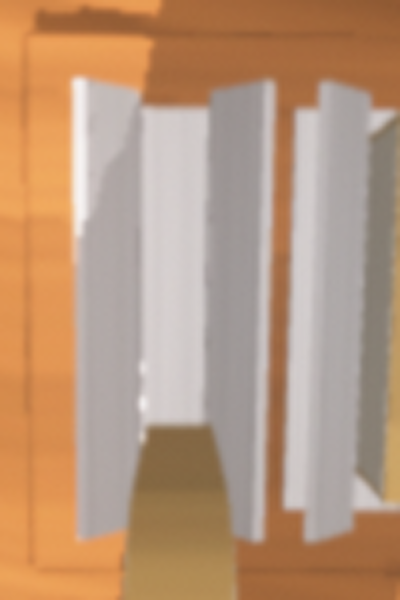

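Run:
```python
from h import *
f=load('w3')
c=[onz(f,p,74)[:2] for p in[(248.3,54.5),(298.7,54.5),(249,170),(296.3,170)]]
print(c);a=(c[0]+c[1])/2;b=(c[2]+c[3])/2;d=a-b
print('mouth ctr',(a+b)/2,'len',np.linalg.norm(d),'yaw',np.degrees(np.arctan2(d[1],d[0])),'w',np.linalg.norm(c[0]-c[1]),np.linalg.norm(c[2]-c[3]))
for z in(52,):
    p=(onz(f,(264.8,65),z)+onz(f,(281.3,65),z))/2;q=(onz(f,(264.8,135),z)+onz(f,(280.5,135),z))/2;d=p-q
    print('throat',p,q,np.degrees(np.arctan2(d[1],d[0])),np.linalg.norm(onz(f,(264.8,65),z)-onz(f,(281.3,65),z)))
# held panel: underside far corner, relative to TCP
o=readout.observe();M=Ro.from_rotvec(o['eef_rot'])
m,bb=strip(f,(250,135,50,110),(15,0,0),(35,170,255));print(bb)
for dz in(-102,-108,-96):
    X=onz(f,(274.5,142),o['tool_pos'][2]+dz);print('far corner in tool',M.inv().apply(X-o['tool_pos']))
```

```text
[array([592.76, 271.12]), array([602.42, 224.68]), array([484.81, 249.94]), array([494.62, 202.86])]
mouth ctr [543.65 237.15] len 109.99808509399219 yaw 11.271356632959758 w 47.43888213555615 48.09477451064645
throat [590.45 246.95  52.  ] [522.35 233.27  52.  ] 11.358153890857507 16.563003123241103
(np.int32(259), np.int32(141), np.int32(32), np.int32(104))
far corner in tool [ 44.25  -0.91 101.98]
far corner in tool [ 43.68  -0.92 107.98]
far corner in tool [44.83 -0.91 95.98]
```

Run:
```python
from h import *
plan((543.9,236.5,205),11.3)
```

```text
t 6.1 at [483.52 222.19 270.49] shift [ 6.21 -0.17  6.55] turn [0.   0.   0.01] q [ 0.21  0.31  1.23 -0.    1.59  1.57]
```

Emit:
step_arm([
  [[3, -0.1, 0, 0, 0, 0.01, 0.5], [5.5, -0.2, 0, 0, 0, 0.01, 0.5], [6.2, -0.2, 1, 0, 0, 0.01, 0.5], [6.2, -0.2, 3, 0, 0, 0.01, 0.5], [6.2, -0.2, 5, 0, 0, 0.01, 0.5], [6.2, -0.2, 6.5, 0, 0, 0.01, 0.5], [6.2, -0.2, 6.5, 0, 0, 0.01, 0.5], [6.2, -0.2, 6.5, 0, 0, 0.01, 0.5]],
])

```text
time_s: 7.1
tool_pos: [543.7, 237.9, 206.5]
eef_rot: [-3.126, -0.308, -0.002]
wrist_force: [-0.6, -0.6, -0.8]
gripper_width: 11.9
gripper_force: 30.0
```

Run:
```python
from h import *
f=grab('wrist','w4');plan((543.9,236.5,117),11.3)
for X in [(543.65,237.3)]:
    u=np.array([np.cos(np.radians(11.3)),np.sin(np.radians(11.3)),0]);n=np.array([-u[1],u[0],0]);P=np.array([*X,74.])
    print([proj(f,P+u*55+n*k) for k in(-24,24)])
```

```text
t 7.15 at [543.76 237.96 206.59] shift [-0.03  0.15  8.96] turn [ 0. -0. -0.] q [ 0.21  0.46  1.18 -0.    1.49  1.59]
[array([305.81, 125.56]), array([246.87, 125.6 ])]
```

View pics/w4.png

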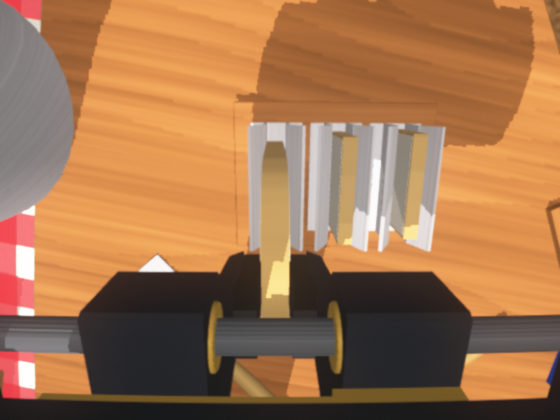

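Far mouth tips are at columns 248 and 305 (row 125), and the panel foot is at ≈275 (row 142). So it's about 1 mm off centre, and I'll correct by +1 mm in tool y and lower.

Emit:
step_arm([
  [[0, 0.1, 0, 0, 0, 0, 0.5], [0, 0.1, 1.5, 0, 0, 0, 0.5], [0, 0.1, 3, 0, 0, 0, 0.5], [0, 0.1, 4, 0, 0, 0, 0.5], [0, 0.1, 5, 0, 0, 0, 0.5], [0, 0.1, 6, 0, 0, 0, 0.5], [0, 0.1, 7, 0, 0, 0, 0.5], [0, 0.1, 7.8, 0, 0, 0, 0.5]],
])

```text
time_s: 8.15
tool_pos: [543.6, 237.0, 127.1]
eef_rot: [3.126, 0.309, -0.0]
wrist_force: [1.1, -0.9, -1.0]
gripper_width: 11.9
gripper_force: 30.0
```

Emit:
step_arm([
  [[0, 0, 0.2, 0, 0, 0, 0.5], [0, 0, 0.4, 0, 0, 0, 0.5], [0, 0, 0.6, 0, 0, 0, 0.5], [0, 0, 0.7, 0, 0, 0, 0.5], [0, 0, 0.8, 0, 0, 0, 0.5], [0, 0, 0.9, 0, 0, 0, 0.5], [0, 0, 0.9, 0, 0, 0, 0.5]],
])

```text
time_s: 9.02
tool_pos: [543.7, 237.0, 118.7]
eef_rot: [3.126, 0.309, -0.0]
wrist_force: [-0.1, -0.5, -1.2]
gripper_width: 11.8
gripper_force: 30.0
```

No contact yet (about 118.7 mm); easing down in 0.5 mm steps.

Emit:
step_arm([
  [[0, 0, 0.05, 0, 0, 0, 0.5], [0, 0, 0.1, 0, 0, 0, 0.5], [0, 0, 0.15, 0, 0, 0, 0.5], [0, 0, 0.15, 0, 0, 0, 0.5]],
])

```text
time_s: 9.52
tool_pos: [543.7, 237.0, 117.2]
eef_rot: [-3.126, -0.309, 0.0]
wrist_force: [0.4, 0.3, -0.8]
gripper_width: 11.8
gripper_force: 30.0
```

Emit:
step_arm([
  [[0, 0, 0.05, 0, 0, 0, 0.5], [0, 0, 0.1, 0, 0, 0, 0.5], [0, 0, 0.1, 0, 0, 0, 0.5]],
])

```text
time_s: 9.9
tool_pos: [543.9, 237.1, 117.0]
eef_rot: [-3.126, -0.309, -0.002]
wrist_force: [-1.5, -0.2, 5.4]
gripper_width: 11.3
gripper_force: 30.0
```

Floor contact (+5 N). Release and back off upward.

Emit:
step_arm([
  [[0, 0, -0.05, 0, 0, 0, 1.4], [0, 0, -0.05, 0, 0, 0, 2], [0, 0, -0.05, 0, 0, 0, 3.5], [0, 0, -0.05, 0, 0, 0, 4], [0, 0, -0.05, 0, 0, 0, 4], [0, 0, -2, 0, 0, 0, 4], [0, 0, -5, 0, 0, 0, 4], [0, 0, -9, 0, 0, 0, 4]],
])

```text
time_s: 10.9
tool_pos: [543.3, 236.8, 206.6]
eef_rot: [3.126, 0.308, -0.003]
wrist_force: [0.2, -0.8, 0.3]
gripper_width: 40.2
gripper_force: 0.0
```

Emit:
step_arm([
  [[0, 0, -3, 0, 0, 0, 4], [0, 0, -6, 0, 0, 0, 4], [0, 0, -6, 0, 0, 0, 4]],
])

```text
time_s: 11.28
tool_pos: [544.3, 237.2, 268.2]
eef_rot: [-3.126, -0.309, -0.007]
wrist_force: [0.1, 0.3, -0.3]
gripper_width: 39.9
gripper_force: 0.0
```

Run:
```python
from h import *
a=grab('scene','s9');b=grab('side','d9');w=grab('wrist','w9')
def z(f,x,y,w,h):return cv2.resize(f['img'][y:y+h,x:x+w,::-1],(400,300),interpolation=cv2.INTER_CUBIC)
cv2.imwrite('pics/z9.png',np.vstack([np.hstack([z(a,260,230,160,120),z(b,255,110,120,90)]),np.hstack([z(w,0,0,560,420),z(a,150,130,160,120)])]))
print(readout.observe())
```

```text
{'time_s': 11.425, 'qpos': array([ 0.21,  0.43,  1.07, -0.  ,  1.64,  1.59]), 'joint_vel': array([-0.  ,  0.01,  0.  ,  0.  ,  0.  , -0.  ]), 'tau': array([  0.07, -48.96, -24.43,   0.01,  -0.07,  -0.  ]), 'tool_pos': array([543.25, 236.87, 264.8 ]), 'eef_rot': array([ 3.13,  0.31, -0.  ]), 'wrist_force': array([ 0.15, -0.16,  0.33]), 'ft_torque': array([-0.  ,  0.12,  0.06]), 'gripper_force': 0.0, 'gripper_width': 40.14427116260283}
```

View pics/z9.png

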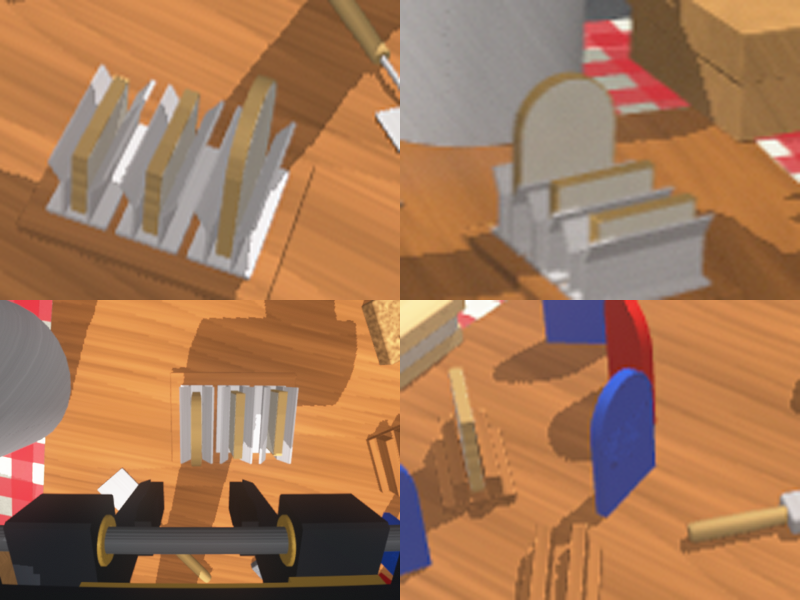

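The arched panel stands upright in the formerly empty slot (side ≈(425,150 in the crop)). It is centred, both drying panels are in place, the stand is empty and the gripper is clear.

```bash
python3 -c "
from station import job
print(job.hand_in())"
```

```text
the job is handed in; nothing more can be done
None
```

The arched panel now stands arch up in the formerly empty slot, resting on the floor and about centred; the two drying panels were left in place, and I handed the job in at about 11.4 s.

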